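Index the parts carousel by its spokes

ROBOT

A 7-joint arm with a two-finger parallel gripper is mounted at the origin on a cart in front of the work surface, level with it; the furniture and walls round the work are solid. World frame = base frame: x ahead of the robot, y to its left, z up, the work surface at z = 0. Lengths are in m, angles in rad, forces in N, time in s.
With the tool pointing down it reaches from about 0.425 to 0.8 m from the base axis. Payload 8.3 kg.
Tool frame: the origin (TCP) lies at the very end of the fingers, on their centre line; the grasp point (between the pads) lies 19 mm behind it (robot.grip_point_offset is the distance from the TCP to the grasp point, in m); z points along the fingers, x is the direction in which the jaws open and shut, and the axes are right-handed (so a half turn about z gives the same grasp; the last joint's range is limited). The gripper opens to 85 mm and grips with 20 to 120 N. Pads are 22 mm wide; open, the fingers measure 114 mm over their backs; the gripper's body (76 mm by 85 mm) begins 54 mm behind the grasp point. The pads swing forward as they close: fully open they stand 13 mm farther back than shut.
Start: joints at [1.077, 0.383, 0.016, 1.37, -0.006, 1.388, -0.046], TCP at [0.261, -0.568, 0.231] pointing down, gripper open.
Joint ranges: [-2.95, 2.95], [-0.25, 2.06], [-1.52, 1.56], [0.18, 2.33], [-1.44, 4.58], [0.02, 2.06], [-3.01, 3.01]. Speed limits (rad/s): [2.39, 2.39, 3.01, 3.01, 3.14, 3.14, 3.14].

INTERFACE

Orientations are given as a 3x3 rotation matrix whose columns are the frame's x, y, z axes.
In Python, from bench import robot gives the robot as it stands. The module is installed in compiled form; this text tells all that it offers.
- The arm moves only by the tool move_arm, never from a script. Its argument "increments" is a list of rows, each an object of numbers: "x", "y", "z": the shift along the tool's x, y, z in units of 2.5 cm (1.0 is 2.5 cm); "rx", "ry", "rz": the turn, a rotation vector about the tool's x, y, z in units of 0.08 rad (1.0 is 0.08 rad). In form: [{"x": .., "y": .., "z": .., "rx": .., "ry": .., "rz": ..}, ...]. A call has 1 to 12 rows; each row shifts and turns the pose as measured when the row begins, along the tool's axes as they then stand; what a row does not reach is not made up. A row lasts 1/12 s, in which the tool goes at most 41.7 mm and 7.16 degrees, less where a joint would pass 70% of its speed; a pose out of reach is approached as far as the arm can. A call with a number of a shift or a turn outside -1 to 1 is refused whole. A call with a gripper value outside its range is refused whole. "gripper" is the closure, from 0 (fully open) to 1 (shut), set as the call begins (left out, the last holds). The fingers move at their own pace and stop on an object; "newtons" is the grip in N (left out, the last holds). Time passes only in rows, so rows that do not move let the fingers close. It gives the time, the measured TCP pose, the force and the opening at its end, in the units of the state.
- robot.observe(): the state, without advancing time (a new reading comes with each control period).
- robot.read_camera(name): name is "scene" or "side" or "wrist"; returns the picture (420x560x3 uint8, red, green, blue); there is no depth.
- robot.camera_params(name): a dict with "mtx" (3x3 intrinsics, pixels), "world_from_camera" (4x4, takes a point from camera to world coordinates). Camera axes: x right, y up, looking along -z (the intrinsics and any distortion apply to the point x, -y, -z); pixel columns grow to the right and rows downward; lengths in m; the calibration is good to about 2 mm. A picture is of the moment at which its call begins: read the wrist's pose just before it. camera_params takes no time and is no camera call; for the wrist camera it gives the pose at the moment of the call.
- robot.hand_in(): hands the job in, once; it reports no verdict.
The state is a dict: "clock": time; "joints": joint angles; "joint_vel": joint speeds; "joint_efforts": joint torques, N m; "eef_pos": TCP position; "tcp_rot": TCP orientation; "force": force on the tool from outside, world axes, zero at the start; "wrist_torque": the same for the moment, N m; "gripper_width": finger opening in m.
Only numpy, scipy, OpenCV 4.12 (cv2) and the standard library are available. Lean on these libraries where they do the work, as an engineer would, in place of code of your own. Each camera call takes 0.05 s, during which the arm holds its last target. There are 200 camera calls.

TASK

Bring the hexagon nut up for the next assembly step: turn the parts carousel gently, pushing on its spokes with a fingertip, until the fixed pointer on its foot points at the middle of the nut, then take the hand away. Push only the spokes, without gripping or shoving them hard; do not touch the deck or the three parts lying in its trays, and leave everything else on the table where it is.

Things in the scene. Friction and masses are not known exactly. Their poses are not given: they have to be found in the camera images.
- carousel_base: Fixed grey round foot of the carousel, 140 mm across, bolted to the table. Origin on the table top on the carousel's vertical axis; z up; the pointer stands on its -x side, in the direction of own -x from the axis. Its place and yaw vary.
- pointer_tip (a point): Tip of the fixed steel pointer on the foot: 92 mm from the carousel's axis and 24 mm above the table, beside the rim of the deck, aiming radially at the axis. The pointer and its block reach out to 123 mm from the axis and 25 mm above the table.
- carousel (a joint): Angle of the carousel about its vertical axis, rad: 0 at the start, growing anticlockwise seen from above. It turns either way, much more than a full turn; it is stiff (dry friction 0.15 N m, about 1.3 N at the spokes) and stays where it is left.
- deck: Round aluminium plate of the carousel, 178 mm across, top face 30 mm above the table; turns with the carousel. It carries three round trays, 120 degrees apart, centres 57 mm from the axis, inside 52 mm wide, rims 6 mm high. Origin on the carousel's axis at table height; trays lie in its directions 180, 60 and -60 degrees from own x.
- nut: Rusty steel hexagon nut, 34 mm across the corners, 14 mm high, loose, lying in one of the three trays (which one varies). Origin at the centre of its underside, on the tray floor 30 mm above the table.
- reel: Small pale reel with two flanges, 46 mm across, 33 mm high, loose in another tray. Origin at the centre of its underside.
- collar: Plain round steel shaft collar, 38 mm across with a 20 mm bore, 22 mm high, loose in the third tray. Origin at the centre of its underside.
- spoke_1: Spoke 1 of the three alike, in own direction 0 degrees from own x: round steel bar 12 mm thick, level, its centre line 50 mm above the table, running from the hub (40 mm across, 67 mm high) to a black ball 22 mm across centred 137 mm from the axis. Spokes stand midway between the trays, 120 degrees apart. Origin on the carousel's axis at table height; turns with the carousel.
- spoke_2: Spoke 2 of the three alike, in own direction 120 degrees from own x: round steel bar 12 mm thick, level, its centre line 50 mm above the table, running from the hub (40 mm across, 67 mm high) to a black ball 22 mm across centred 137 mm from the axis. Spokes stand midway between the trays, 120 degrees apart. Origin on the carousel's axis at table height; turns with the carousel.
- spoke_3: Spoke 3 of the three alike, in own direction -120 degrees from own x: round steel bar 12 mm thick, level, its centre line 50 mm above the table, running from the hub (40 mm across, 67 mm high) to a black ball 22 mm across centred 137 mm from the axis. Spokes stand midway between the trays, 120 degrees apart. Origin on the carousel's axis at table height; turns with the carousel.
- spoke_1_push (a point): Point on the centre line of spoke 1, 115 mm from the axis (outside the deck) and 50 mm above the table: a good place to push sideways.
- spoke_2_push (a point): Point on the centre line of spoke 2, 115 mm from the axis (outside the deck) and 50 mm above the table: a good place to push sideways.
- spoke_3_push (a point): Point on the centre line of spoke 3, 115 mm from the axis (outside the deck) and 50 mm above the table: a good place to push sideways.
- standing_bolt: Bystander: steel bolt standing on its head, 29 mm wide, 70 mm high. Origin at its underside.
- tape_measure: Bystander: pocket tape measure, 54 x 80 x 68 mm high. Origin at its underside.
- c_clamp: Bystander: small C-clamp lying flat, 131 x 152 x 16 mm. Origin at its underside.
Mind the look-alikes: they are no part of the job. Leave any green look-alike of the collar alone.

How it is judged:
On the way:
1. a finger pushes on a spoke ((contact force between the fingers and spoke_1 above 0.3 N or contact force between the fingers and spoke_2 above 0.3 N or contact force between the fingers and spoke_3 above 0.3 N)), for 0.05 s.
At the end, for the whole second after the job is handed in: The nut lies on the pointer's side with its centre within 10 mm sideways of the pointer's line through the axis; the carousel is at rest; nut, reel and collar lie flat in the trays; no bystander has moved 20 mm (y of nut in the frame of carousel_base between -0.01 and 0.01 m and x of nut in the frame of carousel_base below -0.04 m and velocity of joint carousel between -0.05 and 0.05 rad/s and horizontal distance between nut and carousel_base between 0.044 and 0.07 m and height (world z) of nut between 0.027 and 0.035 m and horizontal distance between reel and carousel_base between 0.044 and 0.07 m and height (world z) of reel between 0.027 and 0.035 m and horizontal distance between collar and carousel_base between 0.044 and 0.07 m and height (world z) of collar between 0.027 and 0.035 m and distance of each of standing_bolt, tape_measure, c_clamp from where it was at the start of the episode below 0.02 m); the robot touches nothing.
It fails at once if a part is lifted or tipped out of its tray (height (world z) of any of nut, reel, collar above 0.04 m or height (world z) of any of nut, reel, collar below 0.024 m or angle between any of nut, reel, collar's own z axis and vertical above 0.3 rad).
It fails at once if the deck, its trays or one of the three parts is touched or pushed instead of the spokes (contact force between any of the fingers, the arm and nut above 1 N or contact force between any of the fingers, the arm and reel above 1 N or contact force between any of the fingers, the arm and collar above 1 N or contact force between any of the fingers, the arm and deck above 1 N).
It fails at once if a spoke is gripped or shoved hard (over 15 N) (contact force between any of the fingers, the arm and spoke_1 above 15 N or contact force between any of the fingers, the arm and spoke_2 above 15 N or contact force between any of the fingers, the arm and spoke_3 above 15 N).
It fails at once if the carousel is spun fast (over 2.5 rad/s) (velocity of joint carousel above 2.5 rad/s or velocity of joint carousel below -2.5 rad/s).
It fails at once if a bystander is moved by 20 mm or more (distance of any of standing_bolt, tape_measure, c_clamp from where it was at the start of the episode above 0.02 m).
It also fails if it takes over 48 s, if anything falls off the work surface, if the arm or the gripper's body presses on something with over 40 N, if the wrist force passes 120 N, or if a joint passes its speed limit or range.

## Working session

There is one attempt and no reset: what is moved stays moved. The work goes in short steps, Python scripts to look and compute and a tool call to move; the robot and the scene stay as the last step left them, time stands still between calls to the robot, and variables do not carry over. Pictures are saved under pics/ and viewed, about 8 in all and at most 12, crops included, and the job is handed in when it is done.

Besides the shell and the picture viewer there is one more tool, called after "Request:" as a command line: name --argument value ..., lists and objects as JSON in quotes. move_arm: Moves the arm, as the interface text tells. Shifts and turns lie within -1 to 1; 1 stands for 2.5 cm of shift or 0.08 rad of turn. Its arguments: {"type":"object","properties":{"increments":{"type":"array"},"gripper":{"type":"number"},"newtons":{"type":"number"}},"required":["increments"]}

```bash
mkdir -p pics; python3 - <<'E'
from bench import robot
import cv2,numpy as np
for n in("scene","side"):
    im=robot.read_camera(n); cv2.imwrite(f"pics/{n}0.png",im[:,:,::-1])
    p=robot.camera_params(n); print(n,np.round(p["mtx"],1).tolist(),np.round(p["world_from_camera"],3).tolist(), [k for k in p])
s=robot.observe(); print(s["clock"],s["eef_pos"],np.round(s["tcp_rot"],3).tolist(),s["gripper_width"])
E
```

```text
scene [[436.7, 0.0, 278.9], [0.0, 436.7, 207.8], [0.0, 0.0, 1.0]] [[-0.763, 0.487, -0.424, 0.074], [-0.646, -0.558, 0.521, 0.629], [0.017, 0.672, 0.74, 0.958], [0.0, 0.0, 0.0, 1.0]] ['mtx', 'world_from_camera']
side [[462.5, 0.0, 273.1], [0.0, 462.5, 210.5], [0.0, 0.0, 1.0]] [[0.998, 0.042, -0.053, 0.523], [-0.066, 0.385, -0.921, -1.149], [-0.018, 0.922, 0.387, 0.552], [0.0, 0.0, 0.0, 1.0]] ['mtx', 'world_from_camera']
0.1 [ 0.26085377 -0.56747889  0.23037803] [[0.418, -0.909, -0.001], [-0.909, -0.418, 0.002], [-0.002, 0.0, -1.0]] 0.08509740173480881
```

View pics/scene0.png

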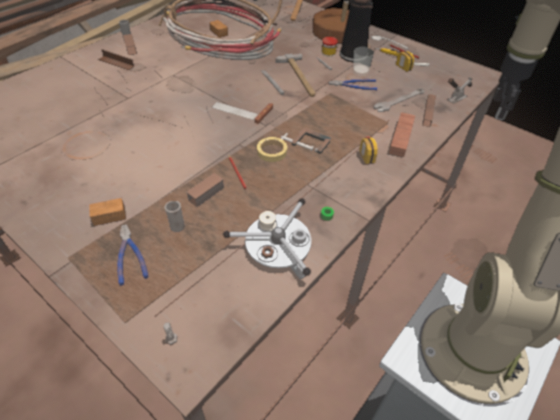

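View pics/side0.png

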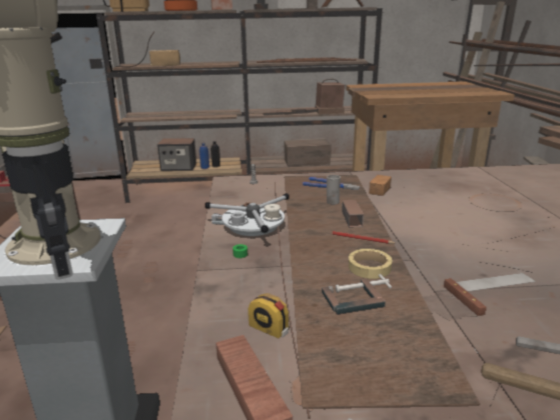

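```bash
cat > h.py <<'E'
from bench import robot
import cv2,numpy as np
def ray(n,uv,z,p=None):
    p=p or robot.camera_params(n); T=p["world_from_camera"]; K=p["mtx"]
    d=np.linalg.inv(K)@[uv[0],uv[1],1]; d=T[:3,:3]@[d[0],-d[1],-d[2]]; o=T[:3,3]
    return o+d*(z-o[2])/d[2]
def proj(n,X):
    p=robot.camera_params(n); T=np.linalg.inv(p["world_from_camera"]); c=T[:3,:3]@X+T[:3,3]
    q=p["mtx"]@[c[0],-c[1],-c[2]]; return q[:2]/q[2]
E
python3 - <<'E'
from h import *
a=cv2.imread("pics/scene0.png")[185:295,210:330]; b=cv2.imread("pics/side0.png")[180:265,195:305]
a=cv2.resize(a,None,fx=5,fy=5,interpolation=cv2.INTER_CUBIC);cv2.imwrite("pics/c1.png",a)
B=np.array([ray("scene",u,.05) for u in [(226,235),(303,203),(306,272)]])
print(B.round(3),B.mean(0).round(3),ray("scene",(278,236),.067).round(3))
B=np.array([ray("side",u,.05) for u in [(208,205),(287,197),(264,229)]])
print(B.round(3),B.mean(0).round(3))
E
```

```text
[[ 0.637  0.156  0.05 ]
 [ 0.554 -0.07   0.05 ]
 [ 0.405  0.109  0.05 ]] [0.532 0.065 0.05 ] [0.522 0.079 0.067]
[[ 0.407  0.107  0.05 ]
 [ 0.641  0.145  0.05 ]
 [ 0.561 -0.075  0.05 ]] [0.536 0.059 0.05 ]
```

View pics/c1.png

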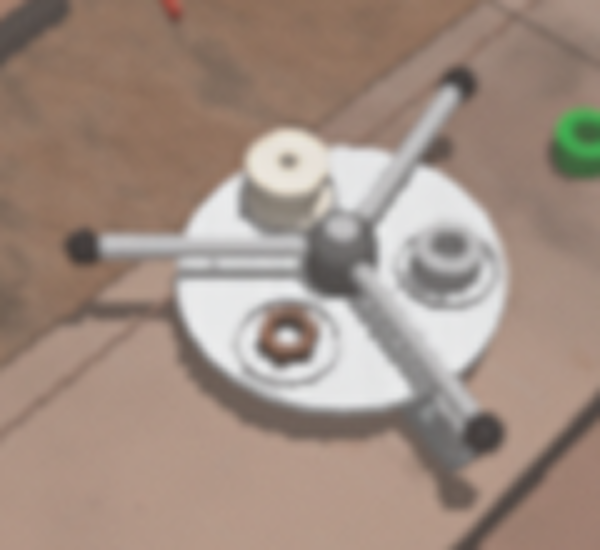

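```bash
python3 - <<'E'
from h import *
C=np.array([.534,.062])
def f(l,u,z,n="scene"):
    P=ray(n,u,z)[:2]-C; print(l,(P+C).round(3),"r",np.hypot(*P).round(3),"ang",np.degrees(np.arctan2(P[1],P[0])).round(1))
g=lambda x,y:(210+x/5,185+y/5)
f("nut",g(287,332),.042);f("reel",g(288,160),.063);f("collar",g(450,242),.052);
f("ptr block far",g(455,460),.02);f("ptr block mid",g(440,440),.025)
for b in [(82,246),(459,84),(483,433)]: f("ball",g(*b),.05)
f("bolt",(170,342),0);f("green",(327,217),0)
f("nut side",(0,0),.04,"side")
E
python3 - <<'E'
import cv2
b=cv2.imread("pics/side0.png")[160:270,190:310]
cv2.imwrite("pics/c2.png",cv2.resize(b,None,fx=5,fy=5,interpolation=cv2.INTER_CUBIC))
E
```

```text
nut [0.523 0.12 ] r 0.059 ang 101.1
reel [0.588 0.045] r 0.057 ang -17.9
collar [0.491 0.024] r 0.057 ang -138.5
ptr block far [0.416 0.113] r 0.128 ang 156.8
ptr block mid [0.427 0.111] r 0.117 ang 155.4
ball [0.638 0.153] r 0.139 ang 41.3
ball [ 0.56  -0.071] r 0.136 ang -79.0
ball [0.404 0.108] r 0.138 ang 160.7
bolt [0.542 0.439] r 0.377 ang 88.8
green [ 0.494 -0.11 ] r 0.177 ang -103.1
nut side [  6.6 -14.5] r 15.775 ang -67.4
```

View pics/c2.png

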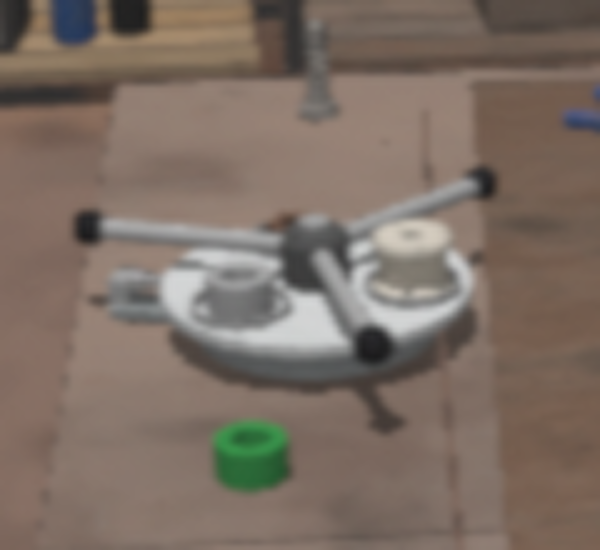

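Request:
move_arm --increments '[{"x": -0.8,"y": -0.95},{"x": -0.8,"y": -0.95},{"x": -0.8,"y": -0.95},{"x": -0.8,"y": -0.95},{"x": -0.8,"y": -0.95},{"x": -0.8,"y": -0.95},{"x": -0.8,"y": -0.95},{"x": -0.8,"y": -0.95},{"x": -0.8,"y": -0.95},{"x": -0.8,"y": -0.95},{"x": -0.8,"y": -0.95},{"x": -0.8,"y": -0.95}]' --gripper 1 --newtons 20

```text
validation failed for argument at $.in...
```

Request:
move_arm --increments '[{"x": -0.8,"y": -0.95,"z": 0,"rx": 0,"ry": 0,"rz": 0},{"x": -0.8,"y": -0.95,"z": 0,"rx": 0,"ry": 0,"rz": 0},{"x": -0.8,"y": -0.95,"z": 0,"rx": 0,"ry": 0,"rz": 0},{"x": -0.8,"y": -0.95,"z": 0,"rx": 0,"ry": 0,"rz": 0},{"x": -0.8,"y": -0.95,"z": 0,"rx": 0,"ry": 0,"rz": 0},{"x": -0.8,"y": -0.95,"z": 0,"rx": 0,"ry": 0,"rz": 0}]' --gripper 1 --newtons 20

```text
clock: 0.6
eef_pos: [0.3356, -0.3984, 0.2252]
tcp_rot: [[0.404, -0.915, -0.009], [-0.915, -0.404, 0.005], [-0.008, 0.006, -1.0]]
force: [0.3, -0.6, -0.8]
gripper_width: 0.0125
```

Request:
move_arm --increments '[{"x": -0.88,"y": -0.88,"z": 0,"rx": 0,"ry": 0,"rz": 0},{"x": -0.88,"y": -0.88,"z": 0,"rx": 0,"ry": 0,"rz": 0},{"x": -0.88,"y": -0.88,"z": 0,"rx": 0,"ry": 0,"rz": 0},{"x": -0.88,"y": -0.88,"z": 0,"rx": 0,"ry": 0,"rz": 0},{"x": -0.88,"y": -0.88,"z": 0,"rx": 0,"ry": 0,"rz": 0},{"x": -0.88,"y": -0.88,"z": 0,"rx": 0,"ry": 0,"rz": 0},{"x": -0.88,"y": -0.88,"z": 0,"rx": 0,"ry": 0,"rz": 0},{"x": -0.88,"y": -0.88,"z": 0,"rx": 0,"ry": 0,"rz": 0},{"x": -0.88,"y": -0.88,"z": 0,"rx": 0,"ry": 0,"rz": 0},{"x": -0.88,"y": -0.88,"z": 0,"rx": 0,"ry": 0,"rz": 0},{"x": -0.88,"y": -0.88,"z": 0,"rx": 0,"ry": 0,"rz": 0},{"x": 0,"y": 0,"z": 0,"rx": 0,"ry": 0,"rz": 0}]'

```text
clock: 1.6
eef_pos: [0.4611, -0.0542, 0.2226]
tcp_rot: [[0.412, -0.911, -0.014], [-0.911, -0.412, 0.008], [-0.013, 0.009, -1.0]]
force: [0.3, 0.5, 0.2]
gripper_width: 0.0001
```

```bash
python3 - <<'E'
from h import *
s=robot.observe(); p=robot.camera_params("wrist"); im=robot.read_camera("wrist"); cv2.imwrite("pics/w1.png",im[:,:,::-1])
import pickle; pickle.dump(p,open("w1.pkl","wb"))
print(s["clock"],s["eef_pos"],np.round(s["tcp_rot"],3).tolist(),s["gripper_width"],s["joints"])
print(p)
E
```

```text
1.6 [ 0.46112526 -0.05422604  0.2225839 ] [[0.412, -0.911, -0.014], [-0.911, -0.412, 0.008], [-0.013, 0.009, -1.0]] 8.525863997809129e-05 [ 0.46356359  0.07472095 -0.42884545  1.77474678  0.02408041  1.31294529
 -1.11722453]
{'mtx': array([[298.71418216,   0.        , 281.0071477 ],
       [  0.        , 298.71418216, 212.0565476 ],
       [  0.        ,   0.        ,   1.        ]]), 'world_from_camera': array([[ 0.41217693,  0.86501519,  0.28610996,  0.53226342],
       [-0.91100628,  0.39587991,  0.11552774, -0.02427776],
       [-0.01333193, -0.30826584,  0.95120683,  0.3641627 ],
       [ 0.        ,  0.        ,  0.        ,  1.        ]])}
```

View pics/w1.png

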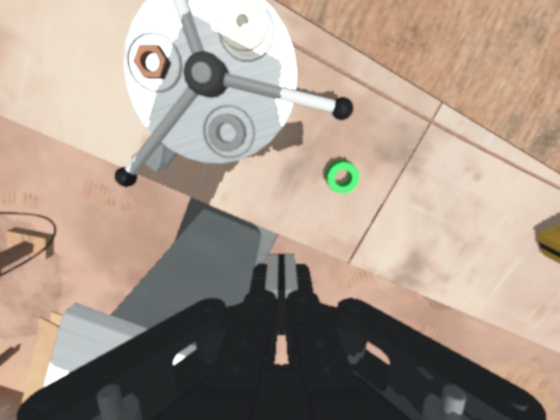

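```bash
python3 - <<'E'
from h import *
import pickle; p=pickle.load(open("w1.pkl","rb"))
h=ray("wrist",(206,71),.067,p)[:2]; print("hub",h.round(4))
b=[ray("wrist",u,.05,p)[:2] for u in[(125,176),(343,107)]]
C=h
def f(l,u,z):
    P=ray("wrist",u,z,p)[:2]-C; print(l,(P+C).round(3),"r",np.hypot(*P).round(3),"ang",np.degrees(np.arctan2(P[1],P[0])).round(1))
for u in[(125,176),(343,107)]: f("ball",u,.05)
f("nut",(152,62),.042);f("reel",(243,20),.063);f("collar",(229,132),.052);f("block",(163,158),.025);f("green",(344,176),.02)
a=cv2.imread("pics/w1.png")[90:210,90:230]
cv2.imwrite("pics/c3.png",cv2.resize(a,None,fx=5,fy=5,interpolation=cv2.INTER_CUBIC))
E
```

```text
hub [0.5374 0.0573]
ball [0.405 0.106] r 0.141 ang 159.6
ball [ 0.563 -0.073] r 0.133 ang -78.9
nut [0.524 0.115] r 0.06 ang 103.4
reel [0.589 0.043] r 0.054 ang -15.8
collar [0.494 0.021] r 0.057 ang -139.9
block [0.433 0.083] r 0.107 ang 166.3
green [ 0.499 -0.115] r 0.176 ang -102.5
```

View pics/c3.png

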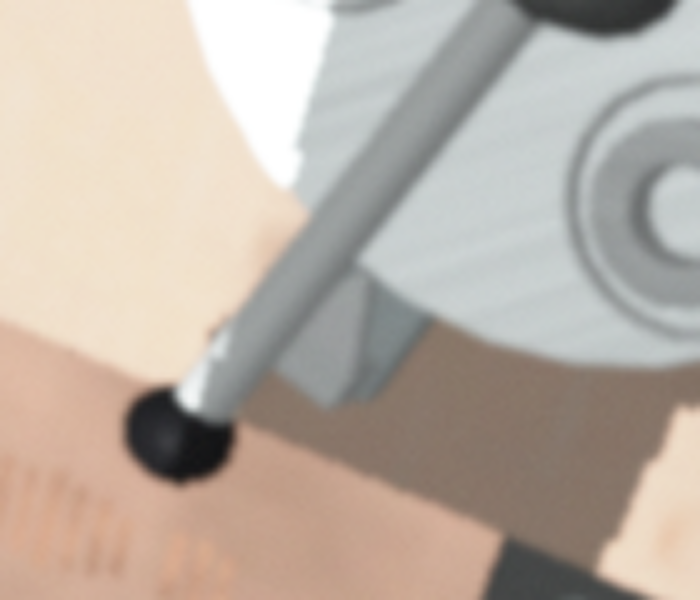

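Request:
move_arm --increments '[{"x": 0.3,"y": -0.76,"z": 0,"rx": 0,"ry": 0,"rz": 0},{"x": 0.3,"y": -0.76,"z": 0,"rx": 0,"ry": 0,"rz": 0},{"x": 0.3,"y": -0.76,"z": 0,"rx": 0,"ry": 0,"rz": 0},{"x": 0,"y": 0,"z": 0,"rx": 0,"ry": 0,"rz": 0.95},{"x": 0,"y": 0,"z": 0,"rx": 0,"ry": 0,"rz": 0.95},{"x": 0,"y": 0,"z": 0,"rx": 0,"ry": 0,"rz": 0.95},{"x": 0,"y": 0,"z": 0.9,"rx": 0,"ry": 0,"rz": 0},{"x": 0,"y": 0,"z": 0.9,"rx": 0,"ry": 0,"rz": 0},{"x": 0,"y": 0,"z": 0.9,"rx": 0,"ry": 0,"rz": 0},{"x": 0,"y": 0,"z": 0.9,"rx": 0,"ry": 0,"rz": 0},{"x": 0,"y": 0,"z": 0.9,"rx": 0,"ry": 0,"rz": 0},{"x": 0,"y": 0,"z": 0,"rx": 0,"ry": 0,"rz": 0}]'

```text
clock: 2.65
eef_pos: [0.5179, -0.0689, 0.1015]
tcp_rot: [[0.168, -0.986, -0.021], [-0.986, -0.168, 0.001], [-0.004, 0.02, -1.0]]
force: [-0.3, -0.1, -1.0]
gripper_width: 0.0004
```

Request:
move_arm --increments '[{"x": -0.4,"y": -0.05,"z": 0.2,"rx": 0,"ry": 0,"rz": 0},{"x": -0.4,"y": -0.05,"z": 0.2,"rx": 0,"ry": 0,"rz": 0},{"x": 0,"y": 0,"z": 0.6,"rx": 0,"ry": 0,"rz": 0},{"x": 0,"y": 0,"z": 0.6,"rx": 0,"ry": 0,"rz": 0},{"x": 0,"y": 0,"z": 0.6,"rx": 0,"ry": 0,"rz": 0},{"x": 0,"y": 0,"z": 0.3,"rx": 0,"ry": 0,"rz": 0},{"x": 0,"y": 0,"z": 0,"rx": 0,"ry": 0,"rz": 0}]'

```text
clock: 3.23
eef_pos: [0.5191, -0.0455, 0.0424]
tcp_rot: [[0.167, -0.986, -0.013], [-0.986, -0.167, -0.0], [-0.002, 0.013, -1.0]]
force: [0.4, 0.4, -0.5]
gripper_width: -0.0001
```

Request:
move_arm --increments '[{"x": 0.1,"y": -0.2,"z": 0.05,"rx": 0,"ry": 0,"rz": 0},{"x": 0.1,"y": -0.2,"z": 0.05,"rx": 0,"ry": 0,"rz": 0},{"x": 0.1,"y": -0.2,"z": 0.05,"rx": 0,"ry": 0,"rz": 0},{"x": 0,"y": -0.15,"z": 0,"rx": 0,"ry": 0,"rz": 0},{"x": 0,"y": -0.15,"z": 0,"rx": 0,"ry": 0,"rz": 0},{"x": 0,"y": -0.15,"z": 0,"rx": 0,"ry": 0,"rz": 0}]'

```text
clock: 3.73
eef_pos: [0.5505, -0.0484, 0.0418]
tcp_rot: [[0.167, -0.986, -0.009], [-0.986, -0.167, -0.001], [-0.0, 0.009, -1.0]]
force: [-1.4, 0.6, 0.3]
gripper_width: 0.0001
```

Request:
move_arm --increments '[{"x": 0,"y": -0.18,"z": 0,"rx": 0,"ry": 0,"rz": -0.7},{"x": 0,"y": -0.18,"z": 0,"rx": 0,"ry": 0,"rz": -0.7},{"x": 0,"y": -0.18,"z": 0,"rx": 0,"ry": 0,"rz": -0.6},{"x": 0,"y": -0.18,"z": 0,"rx": 0,"ry": 0,"rz": -0.6},{"x": 0,"y": -0.18,"z": 0,"rx": 0,"ry": 0,"rz": -0.6},{"x": 0,"y": -0.18,"z": 0,"rx": 0,"ry": 0,"rz": -0.6}]'

```text
clock: 4.23
eef_pos: [0.578, -0.0416, 0.0418]
tcp_rot: [[0.463, -0.886, -0.011], [-0.886, -0.463, -0.003], [-0.003, 0.011, -1.0]]
force: [-1.1, -1.2, 0.0]
gripper_width: 0.0005
```

Request:
move_arm --increments '[{"x": 0,"y": -0.18,"z": 0,"rx": 0,"ry": 0,"rz": -0.55},{"x": 0,"y": -0.18,"z": 0,"rx": 0,"ry": 0,"rz": -0.55},{"x": 0,"y": -0.18,"z": 0,"rx": 0,"ry": 0,"rz": -0.55},{"x": 0,"y": -0.18,"z": 0,"rx": 0,"ry": 0,"rz": -0.55},{"x": 0,"y": -0.18,"z": 0,"rx": 0,"ry": 0,"rz": -0.55},{"x": 0,"y": -0.18,"z": 0,"rx": 0,"ry": 0,"rz": -0.55},{"x": 0,"y": -0.18,"z": 0,"rx": 0,"ry": 0,"rz": -0.55},{"x": 0,"y": -0.18,"z": 0,"rx": 0,"ry": 0,"rz": -0.55},{"x": 0,"y": -0.18,"z": 0,"rx": 0,"ry": 0,"rz": -0.55},{"x": 0,"y": -0.18,"z": 0,"rx": 0,"ry": 0,"rz": -0.55}]'

```text
clock: 5.07
eef_pos: [0.6164, -0.0161, 0.0418]
tcp_rot: [[0.806, -0.591, -0.013], [-0.591, -0.807, -0.007], [-0.007, 0.013, -1.0]]
force: [-1.6, -1.3, 0.7]
gripper_width: -0.0002
```

```bash
python3 - <<'E'
from h import *
s=robot.observe(); print(s["clock"],s["eef_pos"],s["force"])
for n in("scene","side"): cv2.imwrite(f"pics/{n}1.png",robot.read_camera(n)[:,:,::-1])
a=cv2.imread("pics/scene1.png")[185:295,210:330]; b=cv2.imread("pics/side1.png")[160:270,190:310]
R=lambda i:cv2.resize(i,None,fx=5,fy=5,interpolation=cv2.INTER_CUBIC)
cv2.imwrite("pics/c4.png",R(a)); cv2.imwrite("pics/c5.png",R(b))
E
```

```text
5.0667 [ 0.6163844  -0.01613747  0.04183982] [-1.60972591 -1.28974261  0.68387747]
```

View pics/c4.png

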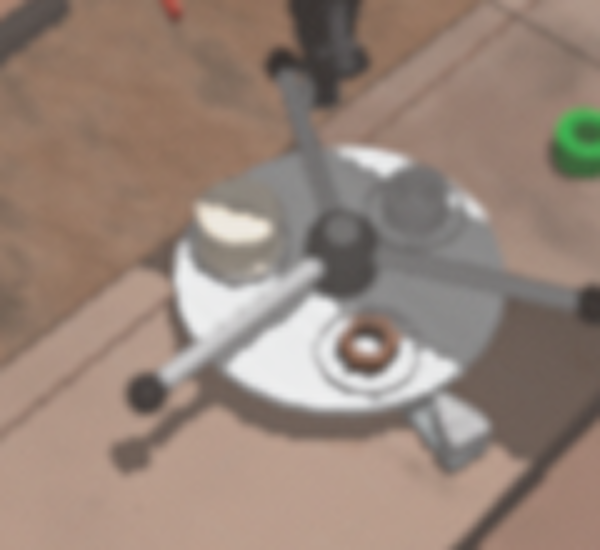

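```bash
python3 - <<'E'
from h import *
g=lambda x,y:(210+x/5,185+y/5)
for C in ([.534,.062],[.537,.058]):
  def f(l,u,z,n="scene"):
    P=ray(n,u,z)[:2]-C; print(l,(P+C).round(3),"r",np.hypot(*P).round(3),"ang",np.degrees(np.arctan2(P[1],P[0])).round(1))
  f("nut",g(368,342),.042)
  for b in [(285,64),(146,392),(596,304)]: f("ball",g(*b),.05)
  for q in [(488,432),(450,460),(470,447),(430,400),(446,396)]: f("ptr",g(*q),.025)
print("hub",ray("scene",g(342,229),.067))
E
```

```text
nut [0.487 0.098] r 0.059 ang 143.1
ball [ 0.645 -0.018] r 0.136 ang -35.7
ball [0.548 0.199] r 0.138 ang 84.4
ball [0.409 0.005] r 0.137 ang -155.6
ptr [0.412 0.091] r 0.126 ang 166.6
ptr [0.416 0.117] r 0.13 ang 155.0
ptr [0.413 0.104] r 0.128 ang 160.8
ptr [0.447 0.095] r 0.094 ang 159.3
ptr [0.442 0.088] r 0.096 ang 164.4
nut [0.487 0.098] r 0.064 ang 141.9
ball [ 0.645 -0.018] r 0.132 ang -35.0
ball [0.548 0.199] r 0.142 ang 85.7
ball [0.409 0.005] r 0.139 ang -157.7
ptr [0.412 0.091] r 0.129 ang 165.2
ptr [0.416 0.117] r 0.135 ang 154.0
ptr [0.413 0.104] r 0.132 ang 159.5
ptr [0.447 0.095] r 0.098 ang 157.7
ptr [0.442 0.088] r 0.1 ang 162.7
hub [0.53269491 0.06466551 0.067     ]
```

View pics/c5.png

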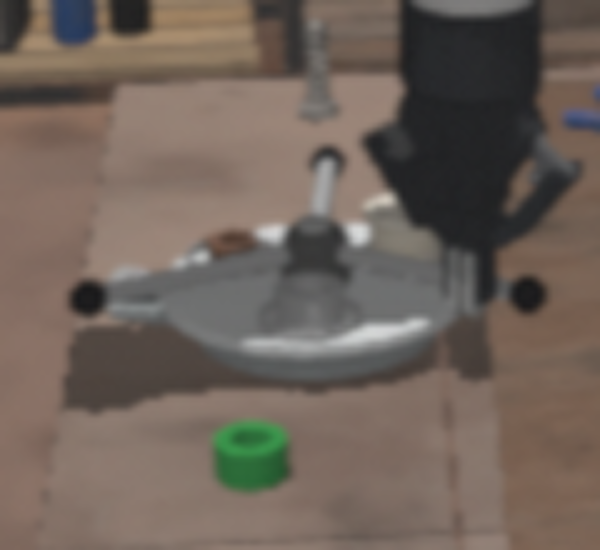

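Request:
move_arm --increments '[{"x": 0,"y": -0.18,"z": 0,"rx": 0,"ry": 0,"rz": -0.55},{"x": 0,"y": -0.18,"z": 0,"rx": 0,"ry": 0,"rz": -0.55},{"x": 0,"y": -0.18,"z": 0,"rx": 0,"ry": 0,"rz": -0.55},{"x": 0,"y": -0.18,"z": 0,"rx": 0,"ry": 0,"rz": -0.55},{"x": 0,"y": -0.18,"z": 0,"rx": 0,"ry": 0,"rz": -0.55},{"x": 0,"y": -0.18,"z": 0,"rx": 0,"ry": 0,"rz": -0.55},{"x": 0,"y": -0.16,"z": 0,"rx": 0,"ry": 0,"rz": -0.3},{"x": 0,"y": 0,"z": 0,"rx": 0,"ry": 0,"rz": 0}]'

```text
clock: 5.83
eef_pos: [0.6336, 0.0069, 0.042]
tcp_rot: [[0.939, -0.345, -0.011], [-0.345, -0.939, -0.01], [-0.007, 0.013, -1.0]]
force: [-0.4, -0.7, 0.5]
gripper_width: 0.0001
```

```bash
python3 - <<'E'
from h import *
s=robot.observe(); print(s["clock"],s["eef_pos"],s["force"])
a=robot.read_camera("scene")[185:295,210:330,::-1]
cv2.imwrite("pics/c6.png",cv2.resize(a,None,fx=5,fy=5,interpolation=cv2.INTER_CUBIC))
E
```

```text
5.8333 [0.63357031 0.00685891 0.04195844] [-0.39950703 -0.70921589  0.49554216]
```

View pics/c6.png

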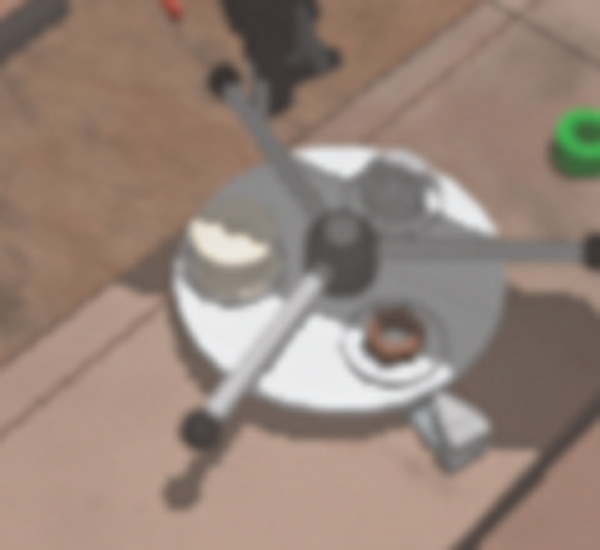

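```bash
python3 - <<'E'
from h import *
g=lambda x,y:(210+x/5,185+y/5)
C=[.534,.062]
def f(l,u,z,n="scene"):
    P=ray(n,u,z)[:2]-C; print(l,(P+C).round(3),"r",np.hypot(*P).round(3),"ang",np.degrees(np.arctan2(P[1],P[0])).round(1))
f("nut",g(395,333),.042)
for b in [(223,78),(201,430),(596,252)]: f("ball",g(*b),.05)
E
```

```text
nut [0.48  0.084] r 0.058 ang 158.0
ball [0.664 0.014] r 0.139 ang -20.3
ball [0.511 0.198] r 0.138 ang 99.5
ball [ 0.429 -0.023] r 0.135 ang -141.0
```

Request:
move_arm --increments '[{"x": 0.1,"y": 0.4,"z": 0,"rx": 0,"ry": 0,"rz": 0},{"x": 0.1,"y": 0.5,"z": 0,"rx": 0,"ry": 0,"rz": 0},{"x": 0,"y": 0,"z": 0,"rx": 0,"ry": 0,"rz": 0},{"x": 0,"y": 0,"z": -0.9,"rx": 0,"ry": 0,"rz": 0},{"x": 0,"y": 0,"z": -0.9,"rx": 0,"ry": 0,"rz": 0},{"x": 0,"y": 0,"z": -0.9,"rx": 0,"ry": 0,"rz": 0},{"x": 0,"y": 0,"z": -0.9,"rx": 0,"ry": 0,"rz": 0},{"x": 0,"y": 0,"z": -0.9,"rx": 0,"ry": 0,"rz": 0},{"x": 0,"y": 0,"z": -0.9,"rx": 0,"ry": 0,"rz": 0},{"x": 0,"y": 0,"z": -0.9,"rx": 0,"ry": 0,"rz": 0}]'

```text
clock: 6.72
eef_pos: [0.6269, -0.0255, 0.1994]
tcp_rot: [[0.932, -0.362, -0.024], [-0.362, -0.932, -0.011], [-0.019, 0.019, -1.0]]
force: [1.3, 0.0, -0.2]
gripper_width: 0.0001
```

Request:
move_arm --increments '[{"x": -0.9,"y": 0.1,"z": 0,"rx": 0,"ry": 0,"rz": 0},{"x": -0.9,"y": 0.1,"z": 0,"rx": 0,"ry": 0,"rz": 0},{"x": -0.9,"y": 0.1,"z": 0,"rx": 0,"ry": 0,"rz": 0},{"x": -0.9,"y": 0.1,"z": 0,"rx": 0,"ry": 0,"rz": 0},{"x": -0.9,"y": 0.1,"z": 0,"rx": 0,"ry": 0,"rz": 0},{"x": -0.9,"y": 0.1,"z": 0,"rx": 0,"ry": 0,"rz": 0},{"x": -0.9,"y": 0.1,"z": 0,"rx": 0,"ry": 0,"rz": 0},{"x": 0,"y": 0,"z": 0,"rx": 0,"ry": 0,"rz": 0},{"x": 0,"y": 0,"z": 0,"rx": 0,"ry": 0,"rz": 0}]'

```text
clock: 7.47
eef_pos: [0.4701, 0.0114, 0.2087]
tcp_rot: [[0.925, -0.379, -0.01], [-0.379, -0.925, -0.015], [-0.004, 0.018, -1.0]]
force: [-0.0, 0.2, -0.6]
gripper_width: 0.0
```

```bash
python3 - <<'E'
from h import *
import pickle
s=robot.observe(); print(s["clock"],s["eef_pos"],s["force"])
p=robot.camera_params("wrist"); im=robot.read_camera("wrist"); cv2.imwrite("pics/w2.png",im[:,:,::-1]); pickle.dump(p,open("w2.pkl","wb"))
E
```

```text
7.4667 [0.47008082 0.01141615 0.20869519] [-0.04574425  0.16638394 -0.64023479]
```

View pics/w2.png

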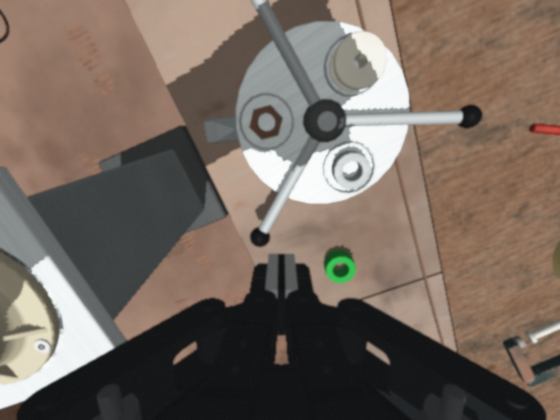

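```bash
python3 - <<'E'
from h import *
import pickle; p=pickle.load(open("w2.pkl","rb"))
C=ray("wrist",(325,121),.067,p)[:2]; print(C)
# axis from balls at 120 deg: two visible
b=[ray("wrist",u,.05,p)[:2] for u in[(260,237),(470,116)]]; m=(b[0]+b[1])/2; d=b[1]-b[0]; n=np.array([-d[1],d[0]])/np.hypot(*d); print("axis from balls",m+n*np.hypot(*d)/2/np.sqrt(3),"len",np.hypot(*d)*1/np.sqrt(3))
for C in (C,m+n*np.hypot(*d)/2/np.sqrt(3)):
  for l,u,z in [("nut",(266,122),.042),("ptr",(206,131),.024),("ptr",(222,130),.025),("tip",(237,128),.024),("ball",(260,237),.05),("ball",(470,116),.05)]:
    P=ray("wrist",u,z,p)[:2]-C; print(l,np.hypot(*P).round(3),np.degrees(np.arctan2(P[1],P[0])).round(1))
a=cv2.imread("pics/w2.png")[70:180,190:350]
cv2.imwrite("pics/c7.png",cv2.resize(a,None,fx=5,fy=5,interpolation=cv2.INTER_CUBIC))
E
```

```text
[0.5330794 0.0625622]
axis from balls [0.53543976 0.06164234] len 0.13768612100524832
nut 0.055 159.4
ptr 0.12 163.1
ptr 0.102 163.4
tip 0.087 163.2
ball 0.136 -139.6
ball 0.14 -20.5
nut 0.057 159.4
ptr 0.122 163.0
ptr 0.105 163.3
tip 0.089 163.0
ball 0.138 -140.5
ball 0.138 -20.5
```

View pics/c7.png

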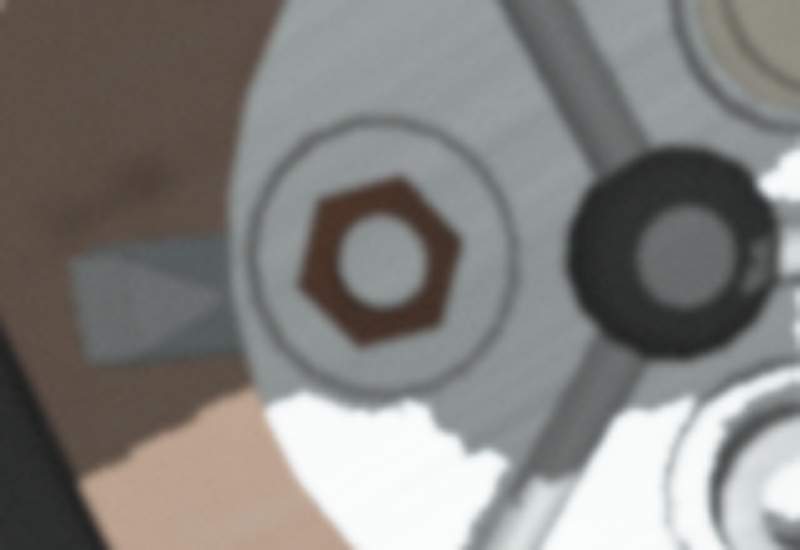

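```bash
python3 -c "
from bench import robot
s=robot.observe();print(s['clock'],s['force'],abs(s['joint_vel']).max());print(robot.hand_in())"
```

```text
7.5167 [-0.03121135  0.64607096 -0.36664165] 0.03350177861648048
the job is handed in; nothing more can be done
None
```

I turned the carousel about 58° anticlockwise, pushing one spoke with the closed fingertips until the nut came round to the pointer. I then backed the hand away, raised it to about 0.21 m, and handed the job in at 7.5 s of the 48 s. I got no verdict back.

- **Nut position:** in the last wrist picture the nut lay at 159.4° and the pointer at about 163°. The nut centre is therefore about 3–4 mm to the side of the pointer's line, inside the 10 mm limit.
- **Disagreement between cameras:** the scene camera put the pointer at about 161° and the nut at about 158°. That gives a similar offset, so I made no further correction.
- **Contact forces:** the wrist force readings I took between pushes were about 1–2 N. I did not record the peak force within a push.
- **Other parts:** the nut, reel and collar still lay in their trays, and the green look-alike stayed where it was. I kept the hand clear of the standing bolt, tape measure and C-clamp, but did not measure their positions again at the end.

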